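Unscrew the jar cap and lay it in the glass dish

ROBOT

A 6-joint arm with a two-finger parallel gripper is mounted at the origin on a cart in front of the work surface, level with it; the furniture and walls round the work are solid. World frame = base frame: x ahead of the robot, y to its left, z up, the work surface at z = 0. Lengths are in m, angles in rad, forces in N, time in s.
With the tool pointing down it reaches from about 0.35 to 0.975 m from the base axis. Payload 4.9 kg.
Tool frame: the origin (TCP) lies at the very end of the fingers, on their centre line; the grasp point (between the pads) lies manip.grip_point_offset behind it (manip.grip_point_offset is the distance from the TCP to the grasp point, in m); z points along the fingers, y is the line along which they close (so a half turn about z gives the same grasp; the last joint's range is limited). The gripper opens to 85 mm and grips with 20 to 120 N. Pads are 22 mm wide; open, the fingers measure 114 mm over their backs; the gripper's body (76 mm by 85 mm) begins 54 mm behind the grasp point. The pads swing forward as they close: fully open they stand 13 mm farther back than shut.
Start: joints at [-1.461, 0.053, 1.613, -0, 1.476, -0.119], TCP at [0.142, -0.609, 0.206] pointing down, gripper open.
Joint ranges: [-3.01, 3.01], [-1.01, 2.22], [0.06, 2.58], [-1.02, 4.17], [0.09, 2.62], [-3.14, 3.14]. Speed limits (rad/s): [2.57, 2.57, 3.14, 3.14, 3.14, 3.14].

INTERFACE

Orientations are given as a unit quaternion [w, x, y, z].
In Python, from plant import manip gives the robot as it stands.
- The arm moves only by the shell command python3 -m crank 'ROWS' [OPENING]. ROWS is JSON, a list of rows, each an object of numbers: "x", "y", "z": the shift along the tool's x, y, z in cm; "turn": the turn about the tool's z in rad. In form: [{"x": .., "y": .., "z": .., "turn": ..}, ...]. A call has 1 to 5 rows; each row shifts and turns the commanded pose from where the row before left it, along the tool's axes as they then stand; what a row does not reach is not made up. A row lasts 1/10 s, in which the tool goes at most 50 mm and 8.59 degrees, less where a joint would pass 70% of its speed; a pose out of reach is approached as far as the arm can. A call with a gripper value outside its range is refused whole. OPENING is the opening in per cent of the stroke, from 0 (shut) to 100 (fully open), set as the call begins (- or left out, the last holds). The fingers move at their own pace and stop on an object; the grip force is fixed at half the most. Time passes only in rows, so rows that do not move let the fingers close. It gives the time, the measured TCP pose, the force, the opening and the grip force at its end, in the units of the state.
- manip.state(): the state, without advancing time (a new reading comes with each control period).
- manip.grab_frame(name): name is "scene" or "top" or "wrist"; returns (picture, depth): 480x640x3 uint8, red, green, blue; 480x640 float32, m along the optical axis (not along the pixel's ray), 0 where there is no reading.
- manip.camera_model(name): a dict with "mtx" (3x3 intrinsics, pixels), "world_to_cam" (4x4, takes a point from world to camera coordinates). Camera axes: x right, y down, z forward; pixel columns grow to the right and rows downward; lengths in m; the calibration is good to about 2 mm. A picture is of the moment at which its call begins: read the wrist's pose just before it. camera_model takes no time and is no camera call; for the wrist camera it gives the pose at the moment of the call.
- manip.job_done(): hands the job in; it is judged then, once.
The state is a dict: "time": time; "joint_pos": joint angles; "joint_vel": joint speeds; "joint_efforts": joint torques, N m; "tool_pos": TCP position; "tool_rot": TCP orientation; "contact_force": force on the tool from outside, world axes, zero at the start; "ft_torque": the same for the moment, N m; "gripper_width": opening from 0.0 (shut) to 1.0 (fully open); "grasp_force": force on a finger pad.
Only numpy, scipy, OpenCV 4.12 (cv2) and the standard library are available. Lean on these libraries where they do the work, as an engineer would, in place of code of your own. Each camera call takes 0.05 s, during which the arm holds its last target. There are 200 camera calls.

TASK

Open the amber jar that is clamped on the bench: unscrew its blue cap (anticlockwise seen from above, over several grips, following it up as it rises) until it comes free of the thread, without wrenching it off, and keep hold of it so that it does not fall. Then carry it straight to the round glass dish standing beside the jar and set it down gently, open end down, flat on the dish's floor, and let go. Leave the dish where it stands and do not disturb the bottle, tape, timer and marker near by.

Things in the scene. Friction and masses are not known exactly. Their poses are not given: they have to be found in the camera images.
- jar: amber wide-mouth jar, 84 mm across, in a grey clamp ring on a dark round base 116 mm across; fixed to the bench. Origin: centre of the base's underside, on the jar's axis; z up. Shoulder at 91 mm, neck rim at 135 mm. The neck has a coarse right-handed thread, 24 mm a turn, about 2 mm axial and 2 mm side play; it turns freely and holds the cap where it is left.
- cap: blue ribbed round screw cap, 60 mm across, 52 mm high (skirt 36 mm deep), 0.1 kg, gripped at any yaw. Origin: centre of its lower edge; z up, closed top at +52 mm. At the start screwed down, origin 99 mm above the jar's. Turned anticlockwise it rises 3.8 mm per rad and is free after 6.5 to 7.2 rad, 26 mm up; then lifts straight off the neck, clear of it 39 mm up. Let go half way it stays put.
- dish: round clear glass dish beside the jar (not the one far off to the right), 162 mm across the rim, 45 mm high, wall 2 mm, flat floor 3 mm thick and about 140 mm across inside; loose, 0.24 kg. Origin: centre of its underside; z up.
- bottle: clear plastic reagent bottle with a blue fixed cap, 56 mm across, 105 mm high; loose bystander. Origin: centre of its underside.
- tape: roll of green tape lying flat, 72 mm across, 19 mm high; loose bystander. Origin: centre of its underside.
- timer: white bench timer with three round buttons, 68x68x20 mm, lying on its back; loose bystander. Origin: centre of its underside.
- marker: black-capped marker pen, 137 mm long (its y axis), 13 mm high, lying on the bench; loose bystander. Origin: underside of its middle.
There are look-alikes about, which are no part of the job. Several things have the shape of the cap; the one meant has the colours described above. What is shaped like the dish but purple is not meant.

How it is judged:
By the outcome, as a careful person would: the job done as asked, in the order asked, and still so for the second after the job is handed in, with the robot touching nothing.
It also fails if it takes over 72 s, if anything falls off the work surface, if the arm or the gripper's body presses on something with over 40 N, if the wrist force passes 120 N, or if a joint passes its speed limit or range.

## Working session

There is one attempt and no reset: what is moved stays moved. The work goes in short steps, Python scripts to look and compute and a shell command to move; the robot and the scene stay as the last step left them, time stands still between calls to the robot, and variables do not carry over. Pictures are saved under pics/ and viewed, at most 10 in all, crops included, and the job is handed in when it is done.

```bash
ls; mkdir -p pics
python3 - <<'E'
from plant import manip
import cv2,numpy as np
print(manip.grip_point_offset, manip.state())
for n in("scene","top"):
    p,d=manip.grab_frame(n); np.savez(f"pics/{n}0.npz",p=p,d=d,**manip.camera_model(n))
    cv2.imwrite(f"pics/{n}0.png",p[...,::-1]); print(manip.camera_model(n))
E
```

```text
pics
0.0187 {'time': 0.0, 'joint_pos': array([-1.46097452e+00,  5.33580811e-02,  1.61430715e+00,  5.65504202e-06,
        1.47601162e+00, -1.19017419e-01]), 'joint_vel': array([ 8.83981609e-04, -6.01377350e-05, -1.50616016e-03,  1.02122969e-03,
        8.82101054e-04, -1.49401959e-03]), 'joint_efforts': array([ 1.40619370e-03, -3.93679941e+01, -3.70179319e+01,  1.13592301e-05,
        7.10420820e-03,  1.25872552e-05]), 'tool_pos': array([ 0.14169538, -0.60802302,  0.20445447]), 'tool_rot': array([-1.04207805e-03,  9.93460706e-01,  1.14169783e-01,  7.60588626e-06]), 'contact_force': array([ 0.27448647, -0.92465157, -0.38995093]), 'ft_torque': array([ 0.01420679, -0.00989386,  0.00499137]), 'grasp_force': 0.0, 'gripper_width': 0.9978516272877389}
{'mtx': array([[587.71239526,   0.        , 322.66445492],
       [  0.        , 587.71239526, 228.68426565],
       [  0.        ,   0.        ,   1.        ]]), 'world_to_cam': array([[ 9.54496957e-01, -2.98220193e-01,  5.24577873e-04,
        -5.26411172e-01],
       [-1.43811326e-01, -4.61828554e-01, -8.75232934e-01,
         2.04989510e-01],
       [ 2.61254400e-01,  8.35331732e-01, -4.83701391e-01,
         1.26668087e+00],
       [ 0.00000000e+00,  0.00000000e+00,  0.00000000e+00,
         1.00000000e+00]])}
{'mtx': array([[492.22534566,   0.        , 316.45473964],
       [  0.        , 492.22534566, 235.03319813],
       [  0.        ,   0.        ,   1.        ]]), 'world_to_cam': array([[ 0.00146078, -0.99989445,  0.01445533,  0.07786914],
       [-0.9863461 , -0.00382118, -0.16464135,  0.57837207],
       [ 0.16467921, -0.01401745, -0.98624757,  1.02603363],
       [ 0.        ,  0.        ,  0.        ,  1.        ]])}
```

View pics/scene0.png

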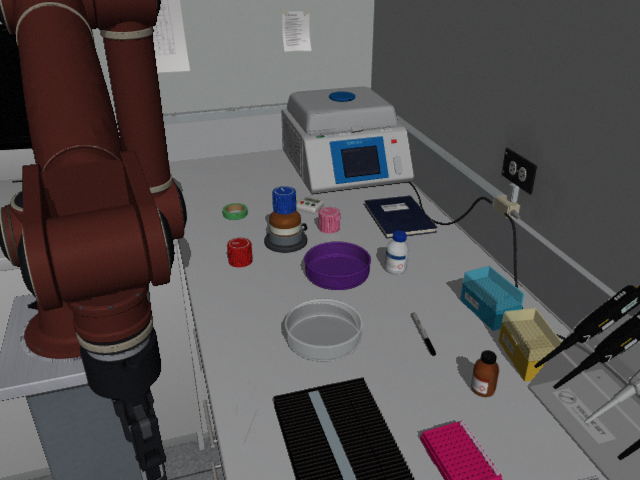

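View pics/top0.png

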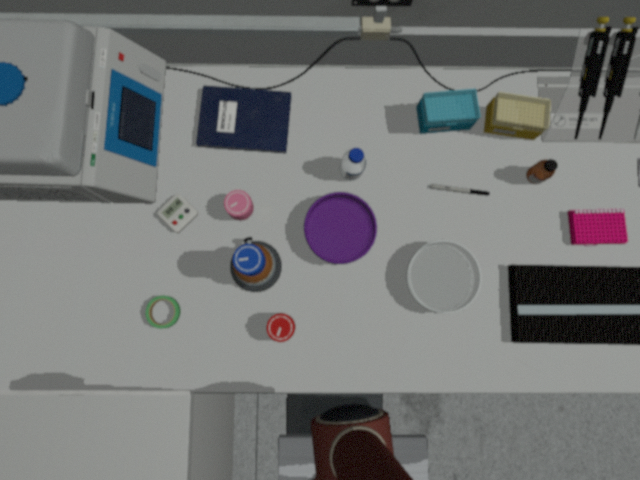

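The cap to open is blue, on the amber jar, at scene (284,200) and top (249,260). Possible mix-ups for it:
- red cap at top (281,327)
- pink cap at top (239,205)
- blue bottle cap at top (356,155)
- blue centrifuge knob at top (8,83)

The clear dish is at top (443,277), scene (323,330). The purple one at top (340,228) is not meant. I'll measure and take one close crop.

```bash
cat > h.py <<'E'
import numpy as np,cv2
def load(n):
    return np.load(f"pics/{n}.npz")
def ray(f,u,v,z):
    T=f["world_to_cam"];R=T[:3,:3];c=-R.T@T[:3,3]
    d=R.T@np.linalg.inv(f["mtx"])@np.array([u,v,1.]);return c+d*(z-c[2])/d[2]
def cloud(f):
    d=f["d"].astype(float);K=f["mtx"];T=f["world_to_cam"];v,u=np.mgrid[:d.shape[0],:d.shape[1]]
    X=np.stack([(u-K[0,2])/K[0,0]*d,(v-K[1,2])/K[1,1]*d,d],-1);return (X-T[:3,3])@T[:3,:3]
def circ(P):
    A=np.c_[2*P,np.ones(len(P))];s=np.linalg.lstsq(A,(P**2).sum(1),rcond=None)[0];return s[:2],np.sqrt(s[2]+s[0]**2+s[1]**2)
E
python3 - <<'E'
from h import *
for n in("top0","scene0"):
    f=load(n);W=cloud(f);h=cv2.cvtColor(f["p"],cv2.COLOR_RGB2HSV)
    b=(h[...,0]>105)&(h[...,0]<125)&(h[...,1]>150)
    if n=="top0": b[:, :200]=0;b[:,300:]=0;b[:220]=0;b[300:]=0
    else: b[:,:265]=0;b[:,305:]=0;b[:180]=0;b[225:]=0
    P=W[b];ok=f["d"][b]>0;P=P[ok];zt=np.percentile(P[:,2],90);t=P[P[:,2]>zt-.008]
    print(n,"cap",len(P),zt,t.mean(0),t.min(0),t.max(0),cv2.minEnclosingCircle(t[:,:2].astype(np.float32)))
    # dish
    u0,u1,v0,v1=(395,495,230,325) if n=="top0" else (275,372,290,365)
    D=W[v0:v1,u0:u1].reshape(-1,3);dd=f["d"][v0:v1,u0:u1].ravel()>0
    D=D[dd];r=D[(D[:,2]>.038)&(D[:,2]<.055)]
    print("dish rim",len(r),r.min(0),r.max(0),circ(r[:,:2]) if len(r)>5 else 0)
    print(np.histogram(D[:,2],np.arange(-.02,.08,.01)))
f=load("top0")
for k,q in dict(cap=(249,260,.151),bottle=(352,163,.1),tape=(163,311,.019),timer=(177,213,.02),marker=(459,189,.01),purple=(340,228,.045),dish=(443,277,.045),red=(281,327,.05),pink=(239,205,.05)).items(): print(k,ray(f,*q).round(3))
a=f["p"][190:340,130:330];c=cv2.resize(a,None,fx=2.8,fy=2.8,interpolation=cv2.INTER_CUBIC)
b=f["p"][210:340,380:500];c2=cv2.resize(b,(388,420));c=np.hstack([c,c2])
c=cv2.resize(c,None,fx=.8,fy=.8);print(c.shape)
cv2.imwrite("pics/crop1.png",c[...,::-1])
E
```

```text
top0 cap 377 0.1527809887027465 [0.51110581 0.21118183 0.15080769] [0.48402023 0.18506997 0.14492612] [0.54247917 0.24355233 0.15626085] ((0.5132717490196228, 0.2143484205007553), 0.029631977900862694)
dish rim 664 [ 0.41065633 -0.2780935   0.03854502] [ 0.5690567  -0.11709313  0.04940684] (array([ 0.48951616, -0.19778462]), np.float64(0.07760460776294355))
(array([   0, 2920, 5479,  195,  145,   77,  644,    0,    0]), array([-0.02, -0.01,  0.  ,  0.01,  0.02,  0.03,  0.04,  0.05,  0.06,
        0.07]))
scene0 cap 530 0.14889726112563306 [0.51155696 0.20462307 0.14731165] [0.48319441 0.18062255 0.14093731] [0.54190798 0.24140801 0.15163695] ((0.5110734701156616, 0.210562601685524), 0.03181331604719162)
dish rim 557 [ 0.40973072 -0.28129992  0.03805273] [ 0.57033087 -0.11644991  0.04629865] (array([ 0.48979391, -0.19989786]), np.float64(0.07771950037805392))
(array([   0, 3494, 1700,  559,  560,  496,  439,    0,    0]), array([-0.02, -0.01,  0.  ,  0.01,  0.02,  0.03,  0.04,  0.05,  0.06,
        0.07]))
cap [0.511 0.212 0.151]
bottle [0.725 0.005 0.1  ]
tape [0.414 0.412 0.019]
timer [0.632 0.392 0.02 ]
marker [ 0.693 -0.249  0.01 ]
purple [0.594 0.028 0.045]
dish [ 0.488 -0.195  0.045]
red [0.381 0.154 0.05 ]
pink [0.644 0.249 0.05 ]
(336, 758, 3)
```

View pics/crop1.png

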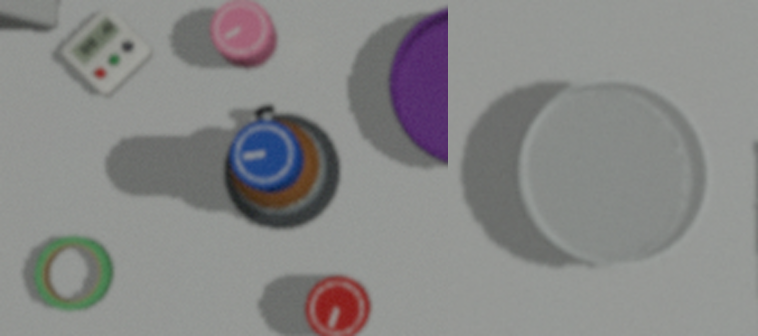

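The crop shows the blue cap on the amber jar (267,155) and the clear dish on the right; the red and pink caps stand apart on the bench. Now I'll move over to the dish at height.

```bash
python3 -m crank '[{"x":2.9,"y":-2.1,"z":-0.7},{"x":2.9,"y":-2.1,"z":-0.7},{"x":2.9,"y":-2.1,"z":-0.7},{"x":2.9,"y":-2.1,"z":-0.7},{"x":2.9,"y":-2.1,"z":-0.7}]' 100
python3 -m crank '[{"x":2.9,"y":-2.1,"z":-0.7},{"x":2.9,"y":-2.1,"z":-0.7},{"x":2.9,"y":-2.1,"z":-0.7},{"x":2.9,"y":-2.1,"z":-0.7},{"x":2.9,"y":-2.1,"z":-0.7}]'
python3 -m crank '[{"x":2.9,"y":-2.1,"z":-0.7},{"x":2.9,"y":-2.1,"z":-0.7},{"x":2.9,"y":-2.1,"z":-0.7},{"x":2.9,"y":-2.1,"z":-0.7},{"x":2.9,"y":-2.1,"z":-0.7}]'
```

```text
schema error: expected keys x, y, z, turn
schema error: expected keys x, y, z, turn
schema error: expected keys x, y, z, turn
```

```bash
python3 -m crank '[{"x":2.9,"y":-2.1,"z":-0.7,"turn":0},{"x":2.9,"y":-2.1,"z":-0.7,"turn":0},{"x":2.9,"y":-2.1,"z":-0.7,"turn":0},{"x":2.9,"y":-2.1,"z":-0.7,"turn":0},{"x":2.9,"y":-2.1,"z":-0.7,"turn":0}]' 100
python3 -m crank '[{"x":2.9,"y":-2.1,"z":-0.7,"turn":0},{"x":2.9,"y":-2.1,"z":-0.7,"turn":0},{"x":2.9,"y":-2.1,"z":-0.7,"turn":0},{"x":2.9,"y":-2.1,"z":-0.7,"turn":0},{"x":2.9,"y":-2.1,"z":-0.7,"turn":0}]'
python3 -m crank '[{"x":2.9,"y":-2.1,"z":-0.7,"turn":0},{"x":2.9,"y":-2.1,"z":-0.7,"turn":0},{"x":2.9,"y":-2.1,"z":-0.7,"turn":0},{"x":2.9,"y":-2.1,"z":-0.7,"turn":0},{"x":2.9,"y":-2.1,"z":-0.7,"turn":0}]'
```

```text
time: 0.6
tool_pos: [0.2598, -0.4721, 0.2404]
tool_rot: [-0.0, 0.993, 0.114, -0.0]
contact_force: [-0.7, -0.3, 0.3]
gripper_width: 1.0
grasp_force: 0.0
time: 1.1
tool_pos: [0.3771, -0.337, 0.2755]
tool_rot: [-0.0, 0.993, 0.114, -0.0]
contact_force: [0.1, 0.1, 0.1]
gripper_width: 1.006
grasp_force: 0.0
time: 1.6
tool_pos: [0.4946, -0.2018, 0.3105]
tool_rot: [-0.0, 0.993, 0.114, -0.0]
contact_force: [-0.1, -0.7, -0.0]
gripper_width: 1.002
grasp_force: 0.0
```

```bash
python3 -m crank '[{"x":0.74,"y":-2.66,"z":0,"turn":0},{"x":0.74,"y":-2.66,"z":0,"turn":0},{"x":0.74,"y":-2.66,"z":0,"turn":0},{"x":0.74,"y":-2.66,"z":0,"turn":0},{"x":0.74,"y":-2.66,"z":0,"turn":0}]'
python3 -m crank '[{"x":0.74,"y":-2.66,"z":0,"turn":0},{"x":0.74,"y":-2.66,"z":0,"turn":0},{"x":0.74,"y":-2.66,"z":0,"turn":0},{"x":0.74,"y":-2.66,"z":0,"turn":0},{"x":0.74,"y":-2.66,"z":0,"turn":0}]' >/dev/null
python3 -m crank '[{"x":0.74,"y":-2.66,"z":0,"turn":0},{"x":0.74,"y":-2.66,"z":0,"turn":0},{"x":0.74,"y":-2.66,"z":0,"turn":0},{"x":0.74,"y":-2.66,"z":0,"turn":0},{"x":0.74,"y":-2.66,"z":0,"turn":0}]'
python3 -m crank '[{"x":0,"y":0,"z":1,"turn":0.14},{"x":0,"y":0,"z":1,"turn":0.14},{"x":0,"y":0,"z":1,"turn":0.14},{"x":0,"y":0,"z":1,"turn":0.14},{"x":0,"y":0,"z":1,"turn":0.14}]' 
python3 -m crank '[{"x":0,"y":0,"z":0,"turn":0.14},{"x":0,"y":0,"z":0,"turn":0.14},{"x":0,"y":0,"z":0,"turn":0.14},{"x":0,"y":0,"z":0,"turn":0}]'
python3 - <<'E'
from plant import manip
from h import *
s=manip.state();print(s["joint_pos"].round(3),s["tool_pos"])
m=manip.camera_model("wrist");p,d=manip.grab_frame("wrist");np.savez("pics/w1.npz",p=p,d=d,**m);cv2.imwrite("pics/w1.png",p[...,::-1])
f=load("w1");W=cloud(f);h=cv2.cvtColor(p,cv2.COLOR_RGB2HSV)
b=(h[...,0]>105)&(h[...,0]<125)&(h[...,1]>130)&(d>0)&(W[...,2]>.135)&(W[...,2]<.17)
P=W[b];print(len(P),np.percentile(P,[5,50,95],axis=0),cv2.minEnclosingCircle(P[:,:2].astype(np.float32)))
E
```

```text
time: 2.1
tool_pos: [0.4995, -0.0641, 0.3101]
tool_rot: [-0.0, 0.993, 0.114, -0.0]
contact_force: [0.7, -0.2, -0.2]
gripper_width: 1.004
grasp_force: 0.0
time: 3.1
tool_pos: [0.5112, 0.2116, 0.3101]
tool_rot: [0.0, 0.993, 0.114, -0.0]
contact_force: [-0.1, -0.4, 0.0]
gripper_width: 1.004
grasp_force: 0.0
time: 3.6
tool_pos: [0.5112, 0.2105, 0.2596]
tool_rot: [0.0, 0.972, -0.236, -0.001]
contact_force: [-0.4, 0.2, 0.1]
gripper_width: 1.0
grasp_force: 0.0
time: 4.0
tool_pos: [0.5113, 0.2105, 0.2601]
tool_rot: [0.0, 0.902, -0.431, -0.0]
contact_force: [0.1, -1.0, -0.2]
gripper_width: 1.001
grasp_force: 0.0
[ 0.256 -0.146  1.715 -0.     1.573  2.718] [0.51127165 0.21045502 0.26005213]
5217 [[0.49122901 0.18853472 0.1469937 ]
 [0.51662946 0.21207042 0.1510032 ]
 [0.54001682 0.23788241 0.15226526]] ((0.5145614147186279, 0.2143286168575287), 0.030413201078772545)
```

View pics/w1.png

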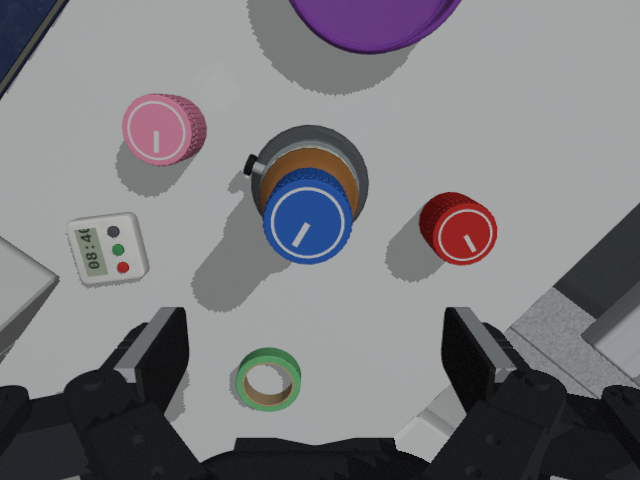

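The wrist view shows the blue cap's top at (308,217), well between the open fingers, with red and pink caps clear on either side. I'll refine the centre from the white ring on top.

Run:
```python
from h import *
for n,(u,v,r) in dict(w1=(308,217,44),top0=(249,260,18)).items():
    f=load(n);W=cloud(f);h=cv2.cvtColor(f["p"],cv2.COLOR_RGB2HSV)
    V,U=np.mgrid[:480,:640];w=((U-u)**2+(V-v)**2<r*r)&(f["d"]>0)&(W[...,2]>.144)&(h[...,1]<140)
    P=np.array([ray(f,a,b,.151) for b,a in zip(*np.where(w))])[:,:2]
    for _ in range(4):
        c,R=circ(P);e=abs(np.hypot(*(P-c).T)-R);P=P[e<max(.002,np.median(e)*1.5)]
    print(n,len(P),c,R)
```

```text
w1 731 [0.51409419 0.21475792] 0.023261573821446772
top0 148 [0.51456527 0.21517657] 0.02360265754758099
```

```bash
python3 -m crank '[{"x":-0.15,"y":-0.5,"z":1.5,"turn":0},{"x":0,"y":0,"z":1.5,"turn":0.14},{"x":0,"y":0,"z":1.5,"turn":0.14},{"x":0,"y":0,"z":1.5,"turn":0},{"x":0,"y":0,"z":1.5,"turn":0}]'
python3 -m crank '[{"x":0,"y":0,"z":1.5,"turn":0},{"x":0,"y":0,"z":1.5,"turn":0},{"x":0,"y":0,"z":1.5,"turn":0},{"x":0,"y":0,"z":1.5,"turn":0},{"x":0,"y":0,"z":1.1,"turn":0}]'
python3 -m crank '[{"x":0,"y":0,"z":0,"turn":0},{"x":0,"y":0,"z":0,"turn":0},{"x":0,"y":0,"z":0,"turn":0},{"x":0,"y":0,"z":0,"turn":0},{"x":0,"y":0,"z":0,"turn":0}]' 0
python3 -m crank '[{"x":0,"y":0,"z":0,"turn":0},{"x":0,"y":0,"z":0,"turn":0},{"x":0,"y":0,"z":0,"turn":0}]'
python3 -c "
from plant import manip
s=manip.state();print(s)"
```

```text
time: 4.55
tool_pos: [0.5142, 0.2149, 0.1838]
tool_rot: [0.0, 0.834, -0.551, -0.0]
contact_force: [-0.6, 0.9, -0.4]
gripper_width: 0.999
grasp_force: 0.0
time: 5.05
tool_pos: [0.5141, 0.2147, 0.113]
tool_rot: [0.0, 0.833, -0.553, -0.0]
contact_force: [-0.9, 0.4, 0.7]
gripper_width: 1.002
grasp_force: 0.0
time: 5.55
tool_pos: [0.5151, 0.215, 0.1155]
tool_rot: [-0.001, 0.833, -0.553, 0.001]
contact_force: [0.3, -0.3, 1.0]
gripper_width: 0.661
grasp_force: 64.0
time: 5.85
tool_pos: [0.5151, 0.215, 0.1155]
tool_rot: [-0.001, 0.833, -0.553, 0.0]
contact_force: [0.9, -0.2, 3.7]
gripper_width: 0.668
grasp_force: 64.2
{'time': 5.85, 'joint_pos': array([ 2.62103935e-01, -3.40750593e-02,  1.85477986e+00, -6.74515698e-06,
        1.31940590e+00,  3.00410590e+00]), 'joint_vel': array([ 0.0004254 , -0.00100874,  0.00188133,  0.00070736, -0.00086763,
       -0.00142966]), 'joint_efforts': array([ 1.83155638e-02, -3.17940867e+01, -3.30296159e+01, -2.12777166e-03,
        7.11632171e-02,  1.89132843e-03]), 'tool_pos': array([0.51509126, 0.21500813, 0.11548814]), 'tool_rot': array([-5.53395550e-04,  8.33379291e-01, -5.52701012e-01,  4.92756302e-04]), 'contact_force': array([ 0.9159911 , -0.20812318,  3.73883354]), 'ft_torque': array([-0.00539974, -0.01350616, -0.01184591]), 'grasp_force': 64.17297005653381, 'gripper_width': 0.6676874653070857}
```

```bash
python3 -m crank '[{"x":0,"y":0,"z":-0.053,"turn":-0.14},{"x":0,"y":0,"z":-0.053,"turn":-0.14},{"x":0,"y":0,"z":-0.053,"turn":-0.14},{"x":0,"y":0,"z":-0.053,"turn":-0.14},{"x":0,"y":0,"z":-0.053,"turn":-0.14}]'
python3 -c "
from plant import manip
s=manip.state();print(s['joint_pos'],s['ft_torque'])"
```

```text
time: 6.35
tool_pos: [0.514, 0.2147, 0.1167]
tool_rot: [0.0, 0.973, -0.231, -0.001]
contact_force: [-0.5, -0.4, -1.0]
gripper_width: 0.663
grasp_force: 63.8
[ 2.62047173e-01 -3.59491545e-02  1.85452078e+00  4.61734451e-05
  1.32424584e+00  2.29830384e+00] [ 0.05119089 -0.00429811  0.01829136]
```

```bash
python3 -m crank '[{"x":0,"y":0,"z":-0.053,"turn":-0.14},{"x":0,"y":0,"z":-0.053,"turn":-0.14},{"x":0,"y":0,"z":-0.053,"turn":-0.14},{"x":0,"y":0,"z":-0.053,"turn":-0.14},{"x":0,"y":0,"z":-0.053,"turn":-0.14}]'
python3 -m crank '[{"x":0,"y":0,"z":-0.053,"turn":-0.14},{"x":0,"y":0,"z":-0.053,"turn":-0.14},{"x":0,"y":0,"z":-0.053,"turn":-0.14},{"x":0,"y":0,"z":-0.053,"turn":-0.14},{"x":0,"y":0,"z":-0.053,"turn":-0.14}]'
python3 - <<'E'
from plant import manip
from h import *
s=manip.state();print(s['joint_pos'],s['ft_torque'])
a=[manip.grab_frame(n)[0] for n in("top","wrist")]
c=np.hstack([cv2.resize(a[0][220:300,200:300],(400,320),interpolation=cv2.INTER_CUBIC),cv2.resize(a[1],(400,320))])
cv2.imwrite("pics/u1.png",c[...,::-1])
E
```

```text
time: 6.85
tool_pos: [0.5141, 0.2148, 0.1194]
tool_rot: [-0.0, 0.993, 0.117, -0.001]
contact_force: [0.3, -0.5, 0.1]
gripper_width: 0.667
grasp_force: 63.9
time: 7.35
tool_pos: [0.514, 0.2148, 0.122]
tool_rot: [-0.0, 0.893, 0.45, -0.001]
contact_force: [-0.1, 0.0, -0.5]
gripper_width: 0.666
grasp_force: 63.9
[ 2.62137999e-01 -4.12887154e-02  1.85030897e+00  2.99263416e-04
  1.33381988e+00  8.98332821e-01] [ 0.07914026 -0.03695178 -0.01188287]
```

View pics/u1.png

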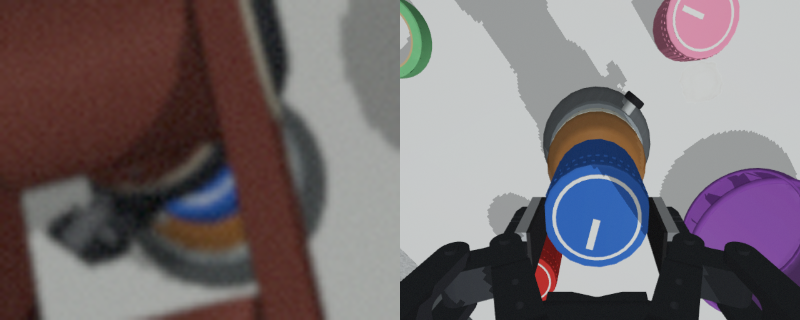

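The cap's white mark in the wrist view (at 592,235) keeps the same angle to the fingers as before, so the cap is turning with the grip. On with it.

```bash
python3 -m crank '[{"x":0,"y":0,"z":-0.053,"turn":-0.14},{"x":0,"y":0,"z":-0.053,"turn":-0.14},{"x":0,"y":0,"z":-0.053,"turn":-0.14},{"x":0,"y":0,"z":-0.053,"turn":-0.14},{"x":0,"y":0,"z":-0.053,"turn":-0.14}]'
python3 -m crank '[{"x":0,"y":0,"z":-0.053,"turn":-0.14},{"x":0,"y":0,"z":-0.053,"turn":-0.14},{"x":0,"y":0,"z":-0.053,"turn":-0.14},{"x":0,"y":0,"z":-0.053,"turn":-0.14},{"x":0,"y":0,"z":-0.053,"turn":-0.14}]'
python3 -m crank '[{"x":0,"y":0,"z":-0.053,"turn":-0.14},{"x":0,"y":0,"z":-0.053,"turn":-0.14},{"x":0,"y":0,"z":-0.053,"turn":-0.14},{"x":0,"y":0,"z":-0.053,"turn":-0.14},{"x":0,"y":0,"z":-0.053,"turn":-0.14}]'
python3 -c "
from plant import manip
s=manip.state();print(s['joint_pos'],s['ft_torque'])"
```

```text
time: 7.95
tool_pos: [0.5141, 0.2147, 0.1247]
tool_rot: [-0.0, 0.685, 0.728, -0.0]
contact_force: [-0.0, -0.0, -1.2]
gripper_width: 0.668
grasp_force: 63.8
time: 8.45
tool_pos: [0.514, 0.2147, 0.1274]
tool_rot: [-0.001, 0.394, 0.919, -0.0]
contact_force: [-0.8, 0.0, 0.1]
gripper_width: 0.662
grasp_force: 63.8
time: 8.95
tool_pos: [0.5141, 0.2147, 0.1301]
tool_rot: [-0.001, 0.055, 0.998, -0.0]
contact_force: [0.2, -0.1, -0.1]
gripper_width: 0.664
grasp_force: 63.8
[ 2.62075078e-01 -4.90633576e-02  1.84375148e+00 -3.64243817e-05
  1.34810599e+00 -1.19820075e+00] [-0.00740989  0.00840689 -0.03127734]
```

```bash
python3 -m crank '[{"x":0,"y":0,"z":-0.053,"turn":-0.14},{"x":0,"y":0,"z":-0.053,"turn":-0.14},{"x":0,"y":0,"z":-0.053,"turn":-0.14},{"x":0,"y":0,"z":-0.053,"turn":-0.14},{"x":0,"y":0,"z":-0.053,"turn":-0.14}]'
python3 -m crank '[{"x":0,"y":0,"z":-0.053,"turn":-0.14},{"x":0,"y":0,"z":-0.053,"turn":-0.14},{"x":0,"y":0,"z":-0.053,"turn":-0.14},{"x":0,"y":0,"z":-0.053,"turn":-0.14},{"x":0,"y":0,"z":-0.053,"turn":-0.14}]'
python3 -m crank '[{"x":0,"y":0,"z":0,"turn":0},{"x":0,"y":0,"z":0,"turn":0},{"x":0,"y":0,"z":0,"turn":0},{"x":0,"y":0,"z":0,"turn":0},{"x":0,"y":0,"z":0,"turn":0}]' 100
python3 - <<'E'
from plant import manip
from h import *
s=manip.state();print(s["joint_pos"].round(3),s["tool_pos"])
m=manip.camera_model("wrist");p,d=manip.grab_frame("wrist");np.savez("pics/w2.npz",p=p,d=d,**m);cv2.imwrite("pics/w2.png",p[...,::-1])
f=load("w2");W=cloud(f);h=cv2.cvtColor(p,cv2.COLOR_RGB2HSV)
b=(h[...,0]>105)&(h[...,0]<125)&(h[...,1]>130)&(d>0);print(np.percentile(W[b][:,2],[20,50,80,95]))
E
```

```text
time: 9.45
tool_pos: [0.5141, 0.2147, 0.1327]
tool_rot: [-0.001, -0.291, 0.957, -0.0]
contact_force: [0.3, -0.2, -0.9]
gripper_width: 0.662
grasp_force: 63.9
time: 9.95
tool_pos: [0.5141, 0.2147, 0.1354]
tool_rot: [-0.001, -0.601, 0.799, 0.0]
contact_force: [-0.7, 0.2, -0.2]
gripper_width: 0.662
grasp_force: 63.9
time: 10.45
tool_pos: [0.5145, 0.2148, 0.1359]
tool_rot: [-0.0, -0.6, 0.8, -0.0]
contact_force: [0.1, -0.1, -0.2]
gripper_width: 0.998
grasp_force: 0.0
[ 0.262 -0.054  1.839 -0.     1.357 -2.595] [0.51453887 0.21482148 0.1359241 ]
[0.16821098 0.17073451 0.17140961 0.17194564]
```

```bash
python3 -m crank '[{"x":0,"y":0,"z":0,"turn":0.14},{"x":0,"y":0,"z":0,"turn":0.14},{"x":0,"y":0,"z":0,"turn":0.14},{"x":0,"y":0,"z":0,"turn":0.14},{"x":0,"y":0,"z":0,"turn":0.14}]'
python3 -m crank '[{"x":0,"y":0,"z":0,"turn":0.14},{"x":0,"y":0,"z":0,"turn":0.14},{"x":0,"y":0,"z":0,"turn":0.14},{"x":0,"y":0,"z":0,"turn":0.14},{"x":0,"y":0,"z":0,"turn":0.14}]'
python3 -m crank '[{"x":0,"y":0,"z":0,"turn":0.14},{"x":0,"y":0,"z":0,"turn":0.14},{"x":0,"y":0,"z":0,"turn":0.14},{"x":0,"y":0,"z":0,"turn":0.14},{"x":0,"y":0,"z":0,"turn":0.14}]' >/dev/null
python3 -m crank '[{"x":0,"y":0,"z":0,"turn":0.14},{"x":0,"y":0,"z":0,"turn":0.14},{"x":0,"y":0,"z":0,"turn":0.14},{"x":0,"y":0,"z":0,"turn":0.14},{"x":0,"y":0,"z":0,"turn":0.14}]'
python3 -m crank '[{"x":0,"y":0,"z":0,"turn":0},{"x":0,"y":0,"z":0,"turn":0},{"x":0,"y":0,"z":0,"turn":0},{"x":0,"y":0,"z":0,"turn":0},{"x":0,"y":0,"z":0,"turn":0}]' 0
python3 -m crank '[{"x":0,"y":0,"z":0,"turn":0},{"x":0,"y":0,"z":0,"turn":0}]'
python3 -m crank '[{"x":0,"y":0,"z":-0.053,"turn":-0.14},{"x":0,"y":0,"z":-0.053,"turn":-0.14},{"x":0,"y":0,"z":-0.053,"turn":-0.14},{"x":0,"y":0,"z":-0.053,"turn":-0.14},{"x":0,"y":0,"z":-0.053,"turn":-0.14}]'
```

```text
time: 11.0
tool_pos: [0.5146, 0.2148, 0.1359]
tool_rot: [0.0, -0.286, 0.958, -0.0]
contact_force: [-0.2, 0.2, -0.3]
gripper_width: 0.997
grasp_force: 0.0
time: 11.5
tool_pos: [0.5145, 0.2148, 0.1359]
tool_rot: [0.0, 0.06, 0.998, 0.0]
contact_force: [0.5, 0.5, 0.2]
gripper_width: 1.001
grasp_force: 0.0
time: 12.5
tool_pos: [0.5145, 0.2148, 0.1359]
tool_rot: [0.0, 0.689, 0.725, 0.0]
contact_force: [1.0, 0.2, 0.3]
gripper_width: 0.998
grasp_force: 0.0
time: 13.0
tool_pos: [0.5151, 0.215, 0.1367]
tool_rot: [0.0, 0.686, 0.728, 0.001]
contact_force: [0.2, 0.8, 3.7]
gripper_width: 0.66
grasp_force: 63.1
time: 13.2
tool_pos: [0.5151, 0.215, 0.1366]
tool_rot: [0.0, 0.686, 0.727, 0.001]
contact_force: [1.4, -0.1, 5.0]
gripper_width: 0.661
grasp_force: 63.2
time: 13.7
tool_pos: [0.5146, 0.2149, 0.1392]
tool_rot: [0.0, 0.393, 0.92, 0.0]
contact_force: [-0.4, -0.9, 6.8]
gripper_width: 0.662
grasp_force: 63.6
```

```bash
python3 -m crank '[{"x":0,"y":0,"z":-0.06,"turn":-0.14},{"x":0,"y":0,"z":-0.06,"turn":-0.14},{"x":0,"y":0,"z":-0.053,"turn":-0.14},{"x":0,"y":0,"z":-0.053,"turn":-0.14},{"x":0,"y":0,"z":-0.053,"turn":-0.14}]'
python3 -m crank '[{"x":0,"y":0,"z":-0.053,"turn":-0.14},{"x":0,"y":0,"z":-0.053,"turn":-0.14},{"x":0,"y":0,"z":-0.053,"turn":-0.14},{"x":0,"y":0,"z":-0.053,"turn":-0.14},{"x":0,"y":0,"z":-0.053,"turn":-0.14}]'
python3 -m crank '[{"x":0,"y":0,"z":-0.1,"turn":0},{"x":0,"y":0,"z":-0.1,"turn":0},{"x":0,"y":0,"z":-0.1,"turn":0}]'
```

```text
time: 14.2
tool_pos: [0.5147, 0.215, 0.1418]
tool_rot: [0.0, 0.054, 0.999, 0.0]
contact_force: [0.1, -0.8, 5.9]
gripper_width: 0.66
grasp_force: 63.9
time: 14.7
tool_pos: [0.5147, 0.2151, 0.1445]
tool_rot: [0.0, -0.292, 0.956, 0.0]
contact_force: [0.0, -0.9, 6.1]
gripper_width: 0.662
grasp_force: 63.8
time: 15.0
tool_pos: [0.5135, 0.2146, 0.1457]
tool_rot: [-0.001, -0.289, 0.957, 0.0]
contact_force: [-0.2, 0.0, -0.6]
gripper_width: 0.659
grasp_force: 63.7
```

```bash
python3 -m crank '[{"x":0,"y":0,"z":-0.15,"turn":0},{"x":0,"y":0,"z":-0.15,"turn":0},{"x":0,"y":0,"z":-0.15,"turn":0}]'
python3 -m crank '[{"x":0,"y":0,"z":-0.2,"turn":0},{"x":0,"y":0,"z":-0.2,"turn":0},{"x":0,"y":0,"z":-0.2,"turn":0}]'
```

```text
time: 15.3
tool_pos: [0.5143, 0.2148, 0.1512]
tool_rot: [-0.0, -0.289, 0.957, -0.0]
contact_force: [-0.4, 0.1, -0.5]
gripper_width: 0.659
grasp_force: 63.7
time: 15.6
tool_pos: [0.5146, 0.2149, 0.1578]
tool_rot: [0.0, -0.289, 0.957, -0.0]
contact_force: [-0.8, -0.5, -2.3]
gripper_width: 0.663
grasp_force: 63.7
```

```bash
python3 -m crank '[{"x":0,"y":0,"z":-0.6,"turn":0},{"x":0,"y":0,"z":-0.6,"turn":0},{"x":0,"y":0,"z":-0.6,"turn":0},{"x":0,"y":0,"z":-0.6,"turn":0},{"x":0,"y":0,"z":-0.6,"turn":0}]'
python3 -m crank '[{"x":0,"y":0,"z":-0.6,"turn":0.14},{"x":0,"y":0,"z":-0.6,"turn":0.14},{"x":0,"y":0,"z":-0.6,"turn":0.14},{"x":0,"y":0,"z":-0.6,"turn":0.14},{"x":0,"y":0,"z":-0.6,"turn":0.14}]'
python3 -m crank '[{"x":0,"y":0,"z":0,"turn":0.14},{"x":0,"y":0,"z":0,"turn":0.14},{"x":0,"y":0,"z":0,"turn":0.14},{"x":0,"y":0,"z":0,"turn":0.14},{"x":0,"y":0,"z":0,"turn":0.14}]'
python3 - <<'E'
from plant import manip
from h import *
s=manip.state();print(s["joint_pos"].round(3),s["tool_pos"])
for n in("scene","wrist"):
    m=manip.camera_model(n);p,d=manip.grab_frame(n);np.savez(f"pics/{n}3.npz",p=p,d=d,**m)
    f=load(n+"3");W=cloud(f);h=cv2.cvtColor(p,cv2.COLOR_RGB2HSV)
    b=(h[...,0]>105)&(h[...,0]<125)&(h[...,1]>130)&(d>0)&(np.hypot(W[...,0]-.514,W[...,1]-.215)<.06);print(np.percentile(W[b],[1,20,50,80,99],axis=0).round(4))
    if n=="scene": cv2.imwrite("pics/s3.png",cv2.resize(p[100:320,180:440],None,fx=2,fy=2)[...,::-1])
E
```

```text
time: 16.1
tool_pos: [0.5147, 0.2149, 0.1883]
tool_rot: [0.0, -0.289, 0.957, 0.0]
contact_force: [-0.3, -0.2, -1.1]
gripper_width: 0.659
grasp_force: 63.7
time: 16.6
tool_pos: [0.5145, 0.2149, 0.2181]
tool_rot: [0.0, 0.059, 0.998, 0.0]
contact_force: [1.7, 0.3, -1.1]
gripper_width: 0.659
grasp_force: 63.7
time: 17.1
tool_pos: [0.5146, 0.2149, 0.2179]
tool_rot: [0.0, 0.398, 0.917, 0.0]
contact_force: [-0.9, -0.7, -0.6]
gripper_width: 0.656
grasp_force: 63.7
[ 0.262 -0.115  1.757  0.     1.5   -0.49 ] [0.51456073 0.21487891 0.21787908]
[[0.4837 0.1816 0.1979]
 [0.4949 0.1863 0.2095]
 [0.5121 0.1911 0.2279]
 [0.5279 0.2016 0.2462]
 [0.5401 0.2353 0.2931]]
[[0.4842 0.1884 0.2057]
 [0.4949 0.2051 0.25  ]
 [0.5086 0.2205 0.2517]
 [0.5246 0.2353 0.2523]
 [0.541  0.2453 0.2533]]
```

View pics/s3.png

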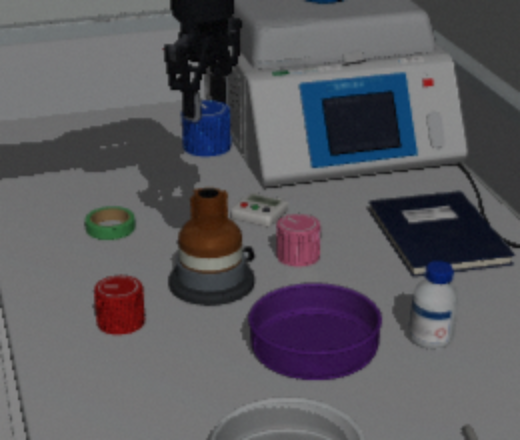

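The cap is off the jar, held upright at (207,128) in the crop, and the jar is open. Carrying to the dish.

```bash
python3 -m crank '[{"x":-1.89,"y":-2.02,"z":0,"turn":0},{"x":-1.89,"y":-2.02,"z":0,"turn":0},{"x":-1.89,"y":-2.02,"z":0,"turn":0},{"x":-1.89,"y":-2.02,"z":0,"turn":0},{"x":-1.89,"y":-2.02,"z":0,"turn":0}]'
python3 -m crank '[{"x":-1.89,"y":-2.02,"z":0,"turn":0},{"x":-1.89,"y":-2.02,"z":0,"turn":0},{"x":-1.89,"y":-2.02,"z":0,"turn":0},{"x":-1.89,"y":-2.02,"z":0,"turn":0},{"x":-1.89,"y":-2.02,"z":0,"turn":0}]'
python3 -m crank '[{"x":-1.89,"y":-2.02,"z":0,"turn":0},{"x":-1.89,"y":-2.02,"z":0,"turn":0},{"x":-1.89,"y":-2.02,"z":0,"turn":0},{"x":-1.89,"y":-2.02,"z":0,"turn":0},{"x":-1.89,"y":-2.02,"z":0,"turn":0}]'
python3 - <<'E'
from plant import manip
from h import *
s=manip.state();print(s["joint_pos"].round(3),s["tool_pos"])
m=manip.camera_model("wrist");p,d=manip.grab_frame("wrist");np.savez("pics/w4.npz",p=p,d=d,**m);cv2.imwrite("pics/w4.png",p[...,::-1])
W=cloud(load("w4"));b=(d>0)&(W[...,2]>.041)&(W[...,2]<.05)&(np.hypot(W[...,0]-.49,W[...,1]+.2)<.1)
P=W[b][:,:2];print(len(P))
for _ in range(4):
    c,R=circ(P);e=abs(np.hypot(*(P-c).T)-R);P=P[e<.004]
print(c,R,len(P),P.min(0),P.max(0))
E
```

```text
time: 17.7
tool_pos: [0.506, 0.0758, 0.2178]
tool_rot: [0.0, 0.394, 0.919, 0.0]
contact_force: [0.9, 0.5, -0.5]
gripper_width: 0.657
grasp_force: 63.8
time: 18.2
tool_pos: [0.4976, -0.0624, 0.2179]
tool_rot: [0.0, 0.394, 0.919, 0.0]
contact_force: [-0.3, -0.7, -1.7]
gripper_width: 0.66
grasp_force: 63.8
time: 18.7
tool_pos: [0.4892, -0.2005, 0.2178]
tool_rot: [0.0, 0.394, 0.919, 0.0]
contact_force: [-1.3, 0.3, -0.9]
gripper_width: 0.657
grasp_force: 63.8
[-0.53  -0.187  1.821  0.     1.507 -1.291] [ 0.48922221 -0.20050051  0.21780914]
3673
[ 0.49060642 -0.198106  ] 0.07740782894030838 3672 [ 0.40993652 -0.27894716] [ 0.57184962 -0.11740257]
```

View pics/w4.png

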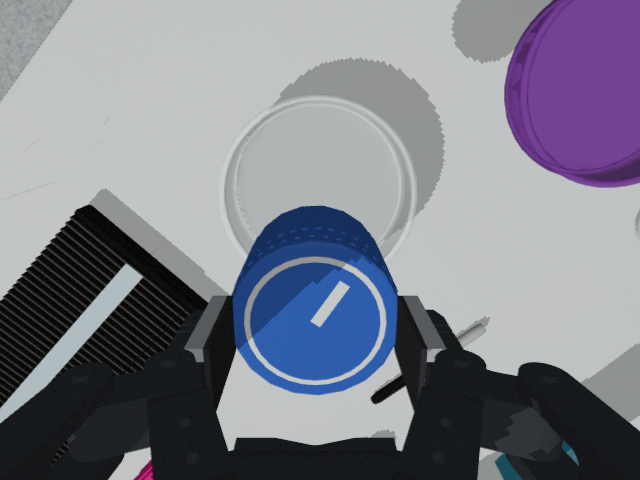

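The wrist view shows the clear dish (318,185) below and the cap (315,320) held level with the fingers. Nudge 2.5 mm and descend.

```bash
python3 -m crank '[{"x":0,"y":0.25,"z":1.8,"turn":0},{"x":0,"y":0,"z":1.8,"turn":0},{"x":0,"y":0,"z":1.8,"turn":0},{"x":0,"y":0,"z":1.8,"turn":0},{"x":0,"y":0,"z":1.8,"turn":0}]'
python3 -m crank '[{"x":0,"y":0,"z":1.8,"turn":0},{"x":0,"y":0,"z":1.8,"turn":0},{"x":0,"y":0,"z":1.8,"turn":0},{"x":0,"y":0,"z":1.8,"turn":0},{"x":0,"y":0,"z":1.4,"turn":0}]'
python3 -m crank '[{"x":0,"y":0,"z":0.4,"turn":0},{"x":0,"y":0,"z":0.3,"turn":0},{"x":0,"y":0,"z":0.3,"turn":0},{"x":0,"y":0,"z":0.2,"turn":0},{"x":0,"y":0,"z":0.1,"turn":0}]'
python3 -m crank '[{"x":0,"y":0,"z":0.1,"turn":0},{"x":0,"y":0,"z":0.05,"turn":0}]'
```

```text
time: 19.25
tool_pos: [0.4913, -0.1976, 0.1271]
tool_rot: [0.0, 0.394, 0.919, -0.0]
contact_force: [-0.8, 0.0, -0.5]
gripper_width: 0.662
grasp_force: 63.9
time: 19.75
tool_pos: [0.4909, -0.1973, 0.0405]
tool_rot: [-0.0, 0.394, 0.919, 0.0]
contact_force: [0.3, 0.2, -0.8]
gripper_width: 0.656
grasp_force: 63.9
time: 20.25
tool_pos: [0.4915, -0.1978, 0.0289]
tool_rot: [0.0, 0.395, 0.919, -0.0]
contact_force: [0.2, -0.4, -0.9]
gripper_width: 0.657
grasp_force: 63.9
time: 20.45
tool_pos: [0.4913, -0.1977, 0.0272]
tool_rot: [0.0, 0.395, 0.919, -0.0]
contact_force: [-0.3, -0.0, -1.4]
gripper_width: 0.661
grasp_force: 63.9
```

```bash
python3 -m crank '[{"x":0,"y":0,"z":0.1,"turn":0},{"x":0,"y":0,"z":0.1,"turn":0},{"x":0,"y":0,"z":0.1,"turn":0},{"x":0,"y":0,"z":0.1,"turn":0},{"x":0,"y":0,"z":0,"turn":0}]'
python3 -m crank '[{"x":0,"y":0,"z":0.08,"turn":0},{"x":0,"y":0,"z":0.0,"turn":0}]'
python3 -m crank '[{"x":0,"y":0,"z":0.08,"turn":0},{"x":0,"y":0,"z":0.0,"turn":0}]'
```

```text
time: 20.95
tool_pos: [0.4911, -0.1975, 0.0228]
tool_rot: [-0.0, 0.395, 0.919, 0.0]
contact_force: [0.6, 0.3, -0.3]
gripper_width: 0.663
grasp_force: 63.9
time: 21.15
tool_pos: [0.4912, -0.1976, 0.0221]
tool_rot: [-0.0, 0.395, 0.919, 0.0]
contact_force: [0.0, 0.9, -0.7]
gripper_width: 0.66
grasp_force: 63.9
time: 21.35
tool_pos: [0.4912, -0.1976, 0.0214]
tool_rot: [0.0, 0.395, 0.919, -0.0]
contact_force: [0.4, -1.0, -0.9]
gripper_width: 0.66
grasp_force: 63.9
```

```bash
python3 -m crank '[{"x":0,"y":0,"z":0.06,"turn":0},{"x":0,"y":0,"z":0.0,"turn":0}]' | grep -E "pos|force"
python3 -m crank '[{"x":0,"y":0,"z":0.06,"turn":0},{"x":0,"y":0,"z":0.0,"turn":0}]'| grep -E "pos|force"
python3 -m crank '[{"x":0,"y":0,"z":0.06,"turn":0},{"x":0,"y":0,"z":0.0,"turn":0}]'| grep -E "pos|force"
```

```text
tool_pos: [0.4914, -0.1978, 0.0212]
contact_force: [-0.1, -0.1, 1.4]
grasp_force: 64.2
tool_pos: [0.4914, -0.1978, 0.0212]
contact_force: [-2.6, 0.8, 5.5]
grasp_force: 64.8
tool_pos: [0.4915, -0.1979, 0.0211]
contact_force: [-5.1, 2.5, 10.0]
grasp_force: 65.2
```

Cap seated on the floor (contact at 21.2 mm). Relax the pressure, release, and rise.

```bash
python3 -m crank '[{"x":0,"y":0,"z":-0.12,"turn":0},{"x":0,"y":0,"z":0.0,"turn":0}]' | grep -E "pos|force"
python3 -m crank '[{"x":0,"y":0,"z":0,"turn":0},{"x":0,"y":0,"z":0.0,"turn":0},{"x":0,"y":0,"z":0.0,"turn":0},{"x":0,"y":0,"z":0.0,"turn":0},{"x":0,"y":0,"z":0.0,"turn":0}]' 92
python3 -m crank '[{"x":0,"y":0,"z":-0.5,"turn":0},{"x":0,"y":0,"z":-1,"turn":0},{"x":0,"y":0,"z":-1,"turn":0},{"x":0,"y":0,"z":-1.5,"turn":0},{"x":0,"y":0,"z":-2,"turn":0}]'
python3 -m crank '[{"x":0,"y":0,"z":-3,"turn":0},{"x":0,"y":0,"z":-3,"turn":0},{"x":0,"y":0,"z":-3,"turn":0},{"x":0,"y":0,"z":-3,"turn":0},{"x":0,"y":0,"z":0,"turn":0}]'
python3 - <<'E'
from plant import manip
from h import *
m=manip.camera_model("wrist");p,d=manip.grab_frame("wrist");np.savez("pics/w5.npz",p=p,d=d,**m)
q,_=manip.grab_frame("scene")
f=load("w5");W=cloud(f);h=cv2.cvtColor(p,cv2.COLOR_RGB2HSV)
b=(h[...,0]>105)&(h[...,0]<125)&(h[...,1]>130)&(d>0)&(np.hypot(W[...,0]-.491,W[...,1]+.198)<.08);T=W[b];T=T[T[:,2]>.045]
A=np.c_[T[:,:2],np.ones(len(T))];print("top plane",T.mean(0),np.percentile(T[:,2],[5,50,95]),np.linalg.lstsq(A,T[:,2],rcond=None)[0])
b=(d>0)&(W[...,2]>.041)&(W[...,2]<.047)&(abs(np.hypot(W[...,0]-.49,W[...,1]+.2)-.078)<.01);print("dish",circ(W[b][:,:2]))
c=np.hstack([cv2.resize(p,(400,300)),cv2.resize(q,(400,300))]);cv2.imwrite("pics/e.png",c[...,::-1])
E
```

```text
tool_pos: [0.4916, -0.1979, 0.0212]
contact_force: [-1.4, 0.2, 2.2]
grasp_force: 64.2
time: 22.65
tool_pos: [0.4911, -0.1976, 0.0207]
tool_rot: [-0.0, 0.395, 0.919, 0.0]
contact_force: [0.1, 0.6, 0.2]
gripper_width: 0.92
grasp_force: 0.0
time: 23.15
tool_pos: [0.4909, -0.1974, 0.0819]
tool_rot: [-0.0, 0.395, 0.919, 0.0]
contact_force: [0.0, -0.5, -0.1]
gripper_width: 0.92
grasp_force: 0.0
time: 23.65
tool_pos: [0.494, -0.1992, 0.2082]
tool_rot: [0.006, 0.395, 0.919, -0.001]
contact_force: [-0.5, -0.1, 1.0]
gripper_width: 0.919
grasp_force: 0.0
top plane [ 0.49010134 -0.19641312  0.05628727] [0.05329447 0.05521299 0.05660792] [-0.08296043 -0.08642328  0.07997163]
dish (array([ 0.49065883, -0.19813102]), np.float64(0.07741378429710452))
```

View pics/e.png

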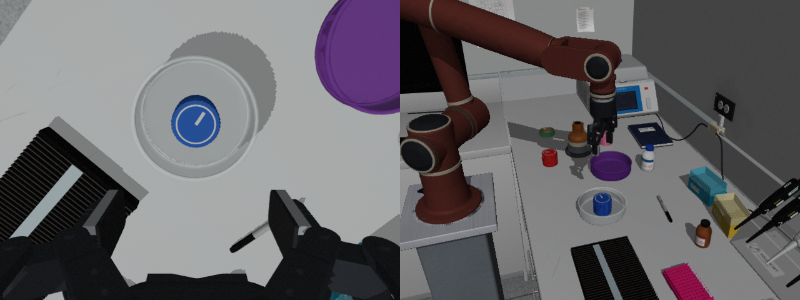

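The cap (195,122) stands in the centre of the dish, which hasn't moved. I'll recheck flatness without the outliers and hand in if it is flat.

Run:
```python
from h import *
f=load("w5");W=cloud(f);h=cv2.cvtColor(f["p"],cv2.COLOR_RGB2HSV)
T=W[(h[...,0]>105)&(h[...,0]<125)&(h[...,1]>130)&(np.hypot(W[...,0]-.491,W[...,1]+.198)<.027)];T=T[abs(T[:,2]-.055)<.006]
A=np.c_[T[:,:2],np.ones(len(T))];s=np.linalg.lstsq(A,T[:,2],rcond=None)[0];print(len(T),s)
if np.hypot(*s[:2])<.06:
    from plant import manip
    print(manip.job_done())
```

```text
3063 [ 0.0014783  -0.00104328  0.05445139]
the job is handed in; nothing more can be done
None
```

The blue cap is unscrewed from the amber jar and standing flat, open end down, in the centre of the clear glass dish, which has not moved; I let go of it and handed the job in at about 24 s.

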